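Stir the polishing beads once round the tub

ROBOT

A 6-joint arm with a two-finger parallel gripper is mounted at the origin on the work surface. World frame = base frame: x ahead of the robot, y to its left, z up, the work surface at z = 0. Lengths are in mm, angles in rad, forces in N, time in s.
With the tool pointing down it reaches from about 300 to 775 mm from the base axis. Payload 14.6 kg.
Tool frame: the origin (TCP) lies on the centre line of the jaws, within the pads' length; the fingertips stand ahead of it and the grasp point (between the pads) lies 3 mm ahead of it (bot.tip_extent is the z of the fingertips in the tool frame, in mm); z points along the fingers, y is the line along which they close (so a half turn about z gives the same grasp; the last joint's range is limited). The gripper opens to 94 mm and grips with 3 to 60 N. Pads are 16 mm wide; open, the fingers measure 119 mm over their backs; the gripper's body (75 mm by 177 mm) begins 78 mm behind the grasp point.
Start: joints at [-1.247, 0.3, 1.521, -0, 1.321, -0.067], TCP at [209.503, -508.525, 227.446] pointing down, gripper open.
Joint ranges: [-3.03, 3.03], [-0.79, 2.21], [0.23, 2.52], [-1.04, 4.18], [0, 3.07], [-2.55, 2.55]. Speed limits (rad/s): [2.22, 2.22, 2.57, 3.14, 3.14, 3.14].

INTERFACE

Orientations are given as a unit quaternion [x, y, z, w].
In Python, from plant import bot gives the robot as it stands. The module is installed in compiled form; this text tells all that it offers.
- The arm moves only by the tool apply_moves, never from a script. Its argument "motion" is a list of rows, each a list of 7 numbers: the shift along the world's x, y, z as a fraction of full scale, then the turn, a rotation vector about the world's x, y, z as a fraction of full scale, then the finger opening in mm, from 0 to 94. In form: [[tx, ty, tz, ax, ay, az, fingers], ...]. A call has 1 to 8 rows; each row is the pose to reach, as a shift and turn from the pose commanded when the call began, turning the shorter way round; what a row does not reach only later rows make up. Full scale, the value 1, is 0.2 m for a shift and pi rad for a turn. A row lasts 1/8 s, in which the tool goes at most 62.5 mm and 10.7 degrees, less where a joint would pass 70% of its speed; a pose out of reach is approached as far as the arm can. A call with a number of a shift or a turn outside -1 to 1 is refused whole. A call with a gripper value outside its range is refused whole. The fingers move at their own pace and stop on an object; "squeeze" is the grip in N (left out, the last holds). Time passes only in rows, so rows that repeat a pose let the fingers close. It gives the time, the measured TCP pose, the force, the opening and the grip force at its end, in the units of the state.
- bot.observe(): the state, without advancing time (a new reading comes with each control period).
- bot.camera(name): name is "scene" or "side" or "wrist"; returns a dict with "image" (420x560x3 uint8, red, green, blue), "fx", "fy", "cx", "cy" (pixels), "distortion" ([k1, k2, p1, p2, k3] as OpenCV has them; the pictures are not rectified), "position" and "attitude" of the camera in the world. Camera axes: x right, y down, z forward; pixel columns grow to the right and rows downward; lengths in mm; the calibration is good to about 2 mm. A picture is of the moment at which its call begins. There is no depth.
- bot.finish_job(): hands the job in; it is judged then, once.
Trained networks look in the newest picture that a camera, given by its name, has taken for a name from the list of things; names that differ only in an ending like _2 or _b are one class to them, and where a whole thing is asked for, a point or a joint stands for the part that bears it (a point fixed in the world has none). Each returns a list of dicts, best first, with "score" (0 to 1); they miss things now and then, are a little off and sometimes report something else, mostly with a low value. They report only what shows in the picture. A call takes as long as a camera call. They do not tell look-alikes from the thing itself.
- bot.search_frame(camera, label): "box" ([left, top, width, height] in pixels, round what is visible of it).
The state is a dict: "time": time; "q": joint angles; "qd": joint speeds; "effort": joint torques, N m; "eef_pos": TCP position; "eef_rot": TCP orientation; "ft_force": force on the tool from outside, world axes, zero at the start; "ft_torque": the same for the moment, N m; "width": finger opening in mm; "finger_force": force on a finger pad.
Only numpy, scipy, OpenCV 4.12 (cv2) and the standard library are available. Lean on these libraries where they do the work, as an engineer would, in place of code of your own. Each camera call takes 0.05 s, during which the arm holds its last target. There are 200 camera calls.

TASK

Take the upright stirrer from the marble slab and, with its foot, push the whole batch of ceramic polishing beads together round the core of the round metal tub, clockwise seen from above, through one full lap, until all the beads lie again in the half of the tub on the side of its lug, where they began. Touch the beads only with the stirrer and keep them all in the tub; then stand the stirrer upright on the slab again and let go. Leave the glue bottle, the spray can and the pliers where they are.

Things in the scene. Friction and masses are not known exactly. Their poses are not given: they have to be found in the camera images.
- tub: Round dark steel tub fixed to the bench, 192 mm across, 42 mm high, wall 4 mm, flat floor 6 mm thick. A round core of radius 48 mm, top 38 mm up (small stud to 46 mm), leaves a ring trough (radius 48 to 92 mm). A flat lug, 36 mm wide, juts from the rim outside to radius 126 mm. Origin: centre of underside; z up; x to the lug. Beads start in the lug half, within 80 degrees of x.
- bead0: One of six equal white ceramic beads, a short upright cylinder 28 mm in diameter and 24 mm high, about 35 g, loose on the tub's floor. Origin: centre of its underside; z along the cylinder.
- bead1: One of six equal white ceramic beads, a short upright cylinder 28 mm in diameter and 24 mm high, about 35 g, loose on the tub's floor. Origin: centre of its underside; z along the cylinder.
- bead2: One of six equal white ceramic beads, a short upright cylinder 28 mm in diameter and 24 mm high, about 35 g, loose on the tub's floor. Origin: centre of its underside; z along the cylinder.
- bead3: One of six equal white ceramic beads, a short upright cylinder 28 mm in diameter and 24 mm high, about 35 g, loose on the tub's floor. Origin: centre of its underside; z along the cylinder.
- bead4: One of six equal white ceramic beads, a short upright cylinder 28 mm in diameter and 24 mm high, about 35 g, loose on the tub's floor. Origin: centre of its underside; z along the cylinder.
- bead5: One of six equal white ceramic beads, a short upright cylinder 28 mm in diameter and 24 mm high, about 35 g, loose on the tub's floor. Origin: centre of its underside; z along the cylinder.
- stirrer: Stirrer standing upright on the slab, 150 mm tall, about 200 g: smooth black round plastic foot 26 mm in diameter, 20 mm high (no bead slips past it in mid-trough), then a neck, and a square wooden handle 24 by 24 mm from 40 to 150 mm up, its flats facing x and y. Wsix low in the foot. Origin: centre of the foot's underside; z up the handle.
- slab: Fixed marble slab, 220 mm (x) by 180 mm (y), 15 mm thick, flat on the bench. Origin: centre of the underside; z up.
- glue_bottle: Amber glass glue bottle with a red cap, 42 mm in diameter, 100 mm tall, standing on a corner of the slab. Origin: centre of the underside. Leave it alone.
- spray_can: Blue spray can, 60 mm in diameter, 120 mm tall, standing on the bench between the tub and the slab. Origin: centre of the underside. Leave it alone.
- pliers: Pliers with red handles lying flat on the bench between the tub and the slab, 165 mm long, 12 mm thick. Origin: under the pivot; x towards the jaws. Leave them alone.
Mind the look-alikes: they are no part of the job. What is shaped like the bead1 but red is not meant. What is shaped like the stirrer but green is not meant.

How it is judged (in metres and radians):
On the way, in this order (a step that is already met when the one before it is completed fails the run):
1. the whole batch has been pushed a quarter lap clockwise: all beads lie in the half of the tub a quarter turn clockwise (seen from above) from the lug half (y of each of bead0, bead1, bead2, bead3, bead4, bead5 in the frame of tub below 0 m), for 0.1 s.
2. all beads lie in the half of the tub opposite the lug (x of each of bead0, bead1, bead2, bead3, bead4, bead5 in the frame of tub below 0 m), for 0.1 s.
3. all beads lie in the half of the tub three quarter turns clockwise from the lug half (y of each of bead0, bead1, bead2, bead3, bead4, bead5 in the frame of tub above 0 m), for 0.1 s.
At the end, for the whole second after the job is handed in: After one clockwise lap of the whole batch, all six beads lie at rest in the tub, their origins in the lug half (at most 10 mm past its dividing line), and the stirrer stands upright (within 0.1 rad), still and released, with the centre of its foot anywhere on the marble slab (x of each of bead0, bead1, bead2, bead3, bead4, bead5 in the frame of tub above -0.01 m and horizontal distance between each of bead0, bead1, bead2, bead3, bead4, bead5 and tub below 0.09 m and linear speed of each of bead0, bead1, bead2, bead3, bead4, bead5, stirrer below 0.03 m/s and x of stirrer in the frame of slab between -0.11 and 0.11 m and y of stirrer in the frame of slab between -0.09 and 0.09 m and z of stirrer in the frame of slab between 0.01 and 0.02 m and angle between stirrer's own z axis and vertical below 0.1 rad); the robot touches nothing.
It fails at once if a bead leaves the tub (horizontal distance between any of bead0, bead1, bead2, bead3, bead4, bead5 and tub above 0.105 m or z of any of bead0, bead1, bead2, bead3, bead4, bead5 in the frame of tub above 0.05 m).
It fails at once if the gripper's fingers touch a bead (contact force between the fingers and bead0 above 0.5 N or contact force between the fingers and bead1 above 0.5 N or contact force between the fingers and bead2 above 0.5 N or contact force between the fingers and bead3 above 0.5 N or contact force between the fingers and bead4 above 0.5 N or contact force between the fingers and bead5 above 0.5 N).
It fails at once if the glue bottle, the spray can or the pliers are moved more than 20 mm or knocked over (distance of any of glue_bottle, spray_can, pliers from where it was at the start of the episode above 0.02 m or angle between any of glue_bottle, spray_can's own z axis and vertical above 0.4 rad).
It also fails if it takes over 64 s, if anything falls off the work surface, if the arm or the gripper's body presses on something with over 40 N, if the wrist force passes 120 N, or if a joint passes its speed limit or range.

## Working session

There is one attempt and no reset: what is moved stays moved. The work goes in short steps, Python scripts to look and compute and a tool call to move; the robot and the scene stay as the last step left them, time stands still between calls to the robot, and variables do not carry over. Pictures are saved under pics/ and viewed, at most 10 in all, crops included, and the job is handed in when it is done.

Besides the shell and the picture viewer there is one more tool, called after "Call:" as a command line: name --pt "numbers of a row" for each row, then --argument value for the rest. apply_moves: Moves the arm, as the interface text tells. Its arguments: {"type":"object","properties":{"motion":{"type":"array"},"squeeze":{"type":"number"}},"required":["motion"]}

```bash
mkdir -p pics
cat > h.py <<'E'
import numpy as np, cv2
from scipy.spatial.transform import Rotation as R
from plant import bot
def cam(n):
    c=bot.camera(n); c['K']=np.array([[c['fx'],0,c['cx']],[0,c['fy'],c['cy']],[0,0,1.]])
    a=np.array(c['attitude'],float); c['R']=a if a.shape==(3,3) else R.from_quat(a).as_matrix()
    c['d']=np.array(c['distortion'],float); c['p']=np.array(c['position'],float); return c
def unproj(c,uv,z):
    n=cv2.undistortPoints(np.array(uv,float).reshape(-1,1,2),c['K'],c['d']).reshape(-1,2)
    d=np.c_[n,np.ones(len(n))]@c['R'].T
    return c['p']+d*((z-c['p'][2])/d[:,2])[:,None]
def proj(c,P):
    return cv2.projectPoints(np.array(P,float).reshape(-1,3),cv2.Rodrigues(c['R'].T)[0],-c['R'].T@c['p'],c['K'],c['d'])[0].reshape(-1,2)
E
python3 - <<'E'
from h import *
o=bot.observe(); print(o['time'],o['eef_pos'],o['eef_rot'],bot.tip_extent)
ims=[]
for n in ['scene','side']:
    c=cam(n); cv2.imwrite(f'pics/{n}0.png',c['image'][:,:,::-1]); print(n,c['p'],c['R'].tolist(),c['fx'])
    for l in ['tub','bead0','stirrer','slab','glue_bottle','spray_can','pliers']:
        print(l,[(np.round(r['box']).tolist(),round(r['score'],2)) for r in bot.search_frame(n,l)])
E
```

```text
0.0 [ 209.41404915 -508.30293968  226.88088492] [ 9.80974403e-01  1.94136192e-01 -7.98539806e-05 -5.94671342e-04] 22.0
scene [1353.41454746  224.14093903  998.30897252] [[-0.23311061132512978, 0.7474793366335432, -0.6220402593028067], [0.9722984450408788, 0.16785261114348327, -0.16266909572320162], [-0.017180706001611534, -0.6427286692206854, -0.7659012215051582]] 490.39547775019497
tub [([318.0, 188.0, 78.0, 70.0], 0.66)]
bead0 [([380.0, 209.0, 12.0, 18.0], 0.62), ([371.0, 207.0, 8.0, 6.0], 0.61), ([363.0, 193.0, 10.0, 15.0], 0.55), ([350.0, 198.0, 11.0, 4.0], 0.44)]
stirrer [([128.0, 128.0, 20.0, 46.0], 0.96), ([188.0, 131.0, 20.0, 46.0], 0.64)]
slab [([158.0, 152.0, 80.0, 70.0], 0.86)]
glue_bottle [([201.0, 175.0, 18.0, 35.0], 0.95), ([156.0, 154.0, 81.0, 67.0], 0.54)]
spray_can [([237.0, 200.0, 29.0, 46.0], 0.89)]
pliers [([271.0, 154.0, 20.0, 47.0], 0.73)]
side [341.84637397 606.12367855 795.5295208 ] [[-0.9190475696022035, -0.31301923980145346, 0.2395214402144486], [-0.3938465152065715, 0.7056137609488186, -0.589062087406161], [0.015378142538139142, -0.6357107643211526, -0.7717741488662943]] 418.5203871448303
tub [([207.0, 239.0, 95.0, 91.0], 0.77)]
bead0 [([286.0, 268.0, 12.0, 12.0], 0.72), ([279.0, 293.0, 9.0, 20.0], 0.62), ([261.0, 298.0, 14.0, 21.0], 0.61), ([220.0, 364.0, 15.0, 18.0], 0.5), ([280.0, 281.0, 16.0, 17.0], 0.48), ([230.0, 300.0, 17.0, 18.0], 0.44)]
stirrer [([364.0, 78.0, 18.0, 48.0], 0.93), ([347.0, 109.0, 18.0, 52.0], 0.73)]
slab [([295.0, 126.0, 94.0, 62.0], 0.75)]
glue_bottle [([303.0, 132.0, 15.0, 36.0], 0.74)]
spray_can [([250.0, 149.0, 27.0, 50.0], 0.83)]
pliers [([310.0, 210.0, 67.0, 30.0], 0.97)]
```

Run:
```python
import cv2
a=cv2.imread('pics/scene0.png')[110:280,110:430]; b=cv2.imread('pics/side0.png')[60:400,180:420]
cv2.imwrite('pics/sc.png',cv2.resize(a,None,fx=2.5,fy=2.5,interpolation=2)); cv2.imwrite('pics/sd.png',cv2.resize(b,None,fx=1.75,fy=1.75,interpolation=2))
```

```text
(no output)
```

View pics/sc.png

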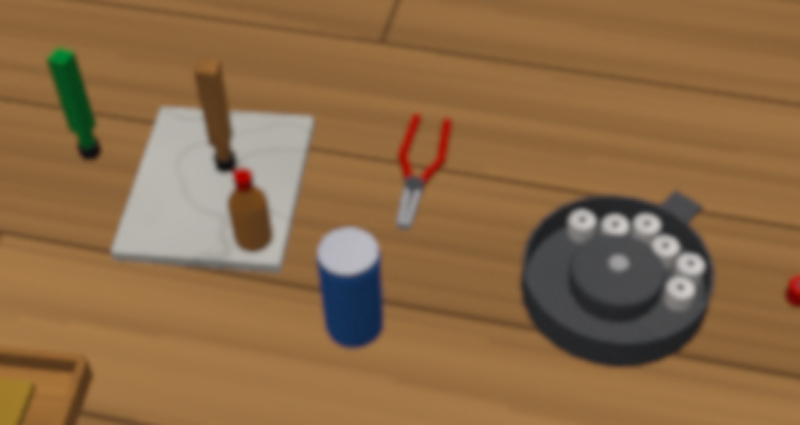

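View pics/sd.png

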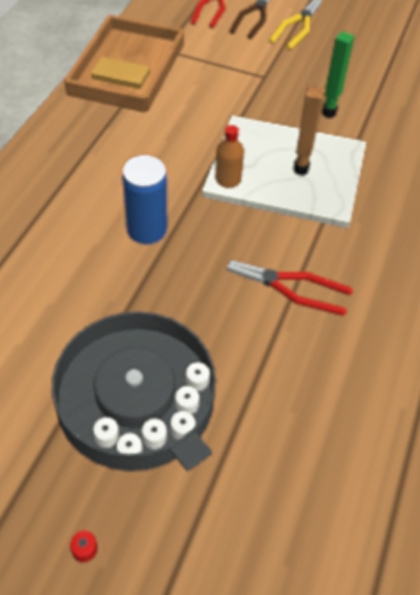

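Run:
```python
from h import *
S=lambda u,v:(110+u/2.5,110+v/2.5)
D=lambda u,v:(180+u/1.75,60+v/1.75)
sc=cam('scene');sd=cam('side')
def show(n,a,b,z):
    print(n,unproj(sc,[S(*a)],z)[0][:2].round(1),unproj(sd,[D(*b)],z)[0][:2].round(1))
show('stud',(619,260),(134,376),46)
show('lug',(682,207),(190,450),38)
show('stir top',(209,66),(315,92),165)
show('stir foot bottom',(226,168),(302,172),15)
show('can top',(349,246),(145,168),120)
show('glue top',(243,175),(232,130),115)
show('pliers pivot',(414,183),(270,275),12)
for a,b in zip([(163,108),(313,117),(280,268),(112,254)],[(355,222),(205,190),(232,118),(364,142)]): show('slab?',a,b,15)
w=cam('wrist'); cv2.imwrite('pics/w0.png',w['image'][:,:,::-1]); print(w['p'],w['R'].round(2).tolist(),w['fx'])
print(proj(sc,[[209,-508,227]]),proj(sd,[[209,-508,227]]))
```

```text
stud [560.8 228.9] [560.8 227.7]
lug [468.9 283.8] [466.5 282. ]
stir top [ 498.7 -207.9] [ 493.4 -210.1]
stir foot bottom [ 499.7 -210.4] [ 490.7 -210.4]
can top [660.8 -18.6] [663.  -22.9]
glue top [ 591.9 -146.6] [ 586.9 -146.2]
pliers pivot [473.7  -2.8] [470.2  -4.2]
slab? [ 424.8 -313.6] [ 389.7 -142.9]
slab? [ 401.6 -139. ] [ 611.3 -114.7]
slab? [ 622.  -109.2] [ 633.5 -284.3]
slab? [ 642.9 -286.8] [ 421.5 -315.3]
[ 281.56773274 -477.84335494  385.15868991] [[0.38, -0.89, -0.25], [-0.92, -0.37, -0.1], [0.0, 0.27, -0.96]] 311.69575253884034
[[127.26175208  40.58216208]] [[508.86276392  52.31193082]]
```

View pics/w0.png

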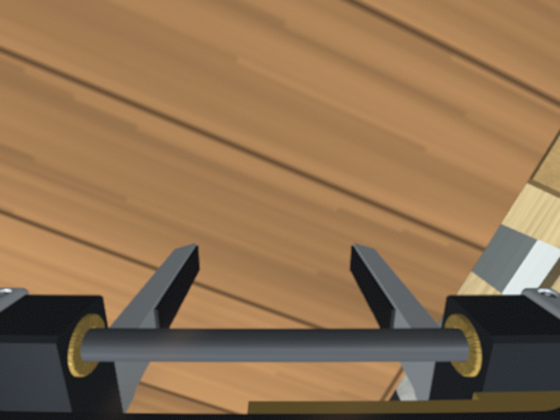

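Call:
apply_moves --pt "0.9 0.95 0.2 0 0 0 94" --pt "0.9 0.95 0.2 0 0 0 94" --pt "0.9 0.95 0.2 0 0 0 94" --pt "0.9 0.95 0.2 0 0 0 94" --pt "0.9 0.95 0.2 0 0 0 94"

```text
time: 1.58
eef_pos: [391.3, -316.4, 268.2]
eef_rot: [0.981, 0.196, 0.0, 0.0]
ft_force: [-1.4, -0.5, -0.4]
width: 93.9
finger_force: 0.0
```

Call:
apply_moves --pt "0.53 0.54 0 0 0 0 94" --pt "0.53 0.54 0 0 0 0 94" --pt "0.53 0.54 0 0 0 0 94" --pt "0.53 0.54 0 0 0 0 94"

```text
time: 2.08
eef_pos: [496.0, -210.0, 267.0]
eef_rot: [0.981, 0.195, -0.0, -0.0]
ft_force: [0.3, -0.5, 0.1]
width: 93.7
finger_force: 0.0
```

Run:
```python
from h import *
o=bot.observe(); print(o['time'],o['eef_pos'],o['eef_rot'],o['q'])
w=cam('wrist'); cv2.imwrite('pics/w1.png',w['image'][:,:,::-1]); np.savez('w1.npz',K=w['K'],d=w['d'],R=w['R'],p=w['p'])
print(proj(w,[[496,-209,165],[496,-209,15]]))
```

```text
2.075 [ 496.0000702  -209.95135686  266.9595918 ] [ 9.80788228e-01  1.95075160e-01 -3.03340949e-04 -2.03012655e-04] [-4.68400900e-01  2.46867932e-01  1.49606039e+00 -5.54704074e-05
  1.39939230e+00  7.09736719e-01]
[[274.32257668 219.59501231]
 [274.33887959 187.20479095]]
```

View pics/w1.png

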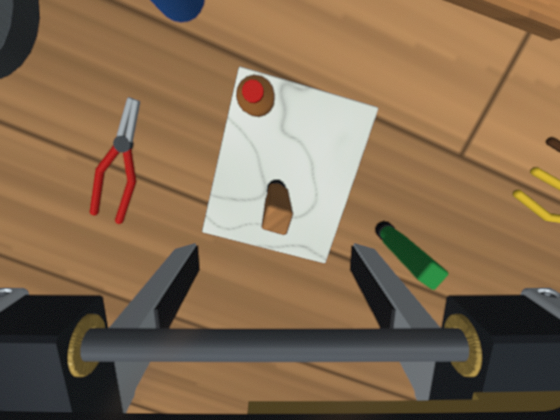

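Run:
```python
import numpy as np,cv2
from h import unproj,proj
w=dict(np.load('w1.npz')); im=cv2.imread('pics/w1.png')
hsv=cv2.cvtColor(im,cv2.COLOR_BGR2HSV)
for y in range(196,238,4): print(y,[tuple(int(k) for k in im[y,x][::-1]) for x in range(262,296,6)])
m=((hsv[:,:,1]>80)&(im[:,:,2]>125)).astype(np.uint8); m[:195]=0;m[238:]=0;m[:,:255]=0;m[:,300:]=0
n,l,s,c=cv2.connectedComponentsWithStats(m); k=1+np.argmax(s[1:,4]); ys,xs=np.where(l==k)
P=unproj(w,np.c_[xs,ys],165)[:,:2].astype(np.float32); r=cv2.minAreaRect(P); print(s[k],P.mean(0),r, cv2.boxPoints(r))
cr=cv2.resize(im[180:245,245:310],None,fx=8,fy=8,interpolation=2); cv2.imwrite('pics/w1c.png',cr)
```

```text
196 [(193, 200, 192), (75, 52, 31), (80, 59, 37), (79, 56, 35), (78, 55, 33), (217, 223, 215)]
200 [(212, 220, 211), (75, 54, 34), (77, 55, 34), (78, 55, 35), (77, 55, 33), (217, 224, 215)]
204 [(210, 217, 208), (81, 60, 36), (82, 59, 38), (75, 53, 33), (78, 56, 34), (203, 209, 199)]
208 [(204, 209, 199), (155, 111, 69), (149, 105, 65), (101, 72, 45), (78, 55, 34), (166, 166, 157)]
212 [(191, 194, 185), (171, 120, 74), (161, 115, 71), (158, 112, 69), (148, 106, 66), (127, 116, 103)]
216 [(165, 165, 155), (163, 116, 72), (160, 113, 70), (164, 116, 72), (149, 106, 67), (153, 145, 132)]
220 [(138, 131, 119), (162, 115, 70), (167, 119, 74), (152, 108, 66), (151, 108, 67), (202, 207, 198)]
224 [(132, 108, 88), (169, 120, 75), (156, 110, 68), (151, 107, 66), (151, 107, 66), (215, 222, 213)]
228 [(178, 161, 141), (159, 111, 67), (153, 109, 68), (156, 111, 70), (145, 102, 63), (213, 219, 211)]
232 [(212, 219, 210), (210, 217, 208), (176, 158, 141), (156, 111, 69), (142, 118, 96), (211, 219, 210)]
236 [(211, 218, 209), (212, 218, 210), (211, 218, 210), (212, 219, 210), (213, 220, 212), (211, 218, 210)]
[262 206  30  28 584] [ 496.2356  -210.83575] ((496.2921447753906, -210.99107360839844), (21.453697204589844, 22.28278160095215), 5.496153831481934) [[ 484.54752 -200.92831]
 [ 486.68173 -223.10864]
 [ 508.03677 -221.05383]
 [ 505.90256 -198.8735 ]]
```

View pics/w1c.png

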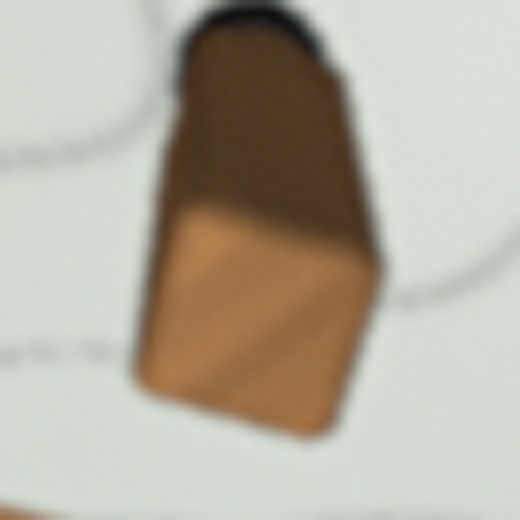

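Call:
apply_moves --pt "0 -0.005 -0.25 0 0 -0.094 94" --pt "0 -0.005 -0.4 0 0 -0.094 94" --pt "0 -0.005 -0.65 0 0 -0.094 94" --pt "0 -0.005 -0.82 0 0 -0.094 94" --pt "0 -0.005 -0.82 0 0 -0.094 20" --pt "0 -0.005 -0.82 0 0 -0.094 20" --pt "0 -0.005 -0.82 0 0 -0.094 20" --pt "0 -0.005 -0.82 0 0 -0.094 20" --squeeze 50

```text
time: 3.12
eef_pos: [495.8, -211.8, 104.5]
eef_rot: [0.999, 0.048, 0.001, 0.0]
ft_force: [0.5, 0.0, 0.2]
width: 57.5
finger_force: 0.0
```

Call:
apply_moves --pt "0 0 0 0 0 0 15" --pt "0 0 0 0 0 0 15" --pt "0 0 0 0 0 0 15"

```text
time: 3.5
eef_pos: [495.5, -211.5, 103.5]
eef_rot: [0.999, 0.048, 0.0, -0.0]
ft_force: [-0.2, -0.1, 0.0]
width: 27.5
finger_force: 0.0
```

Call:
apply_moves --pt "0 0 0 0 0 0 15" --pt "0 0 0 0 0 0 15" --pt "0 0 0 0 0 0 15" --pt "0 0 0.1 0 0 0 15" --pt "0 0 0.25 0 0 0 15" --pt "0 0 0.4 0 0 0 15" --pt "0 0 0.4 0 0 0 15"

```text
time: 4.38
eef_pos: [496.2, -211.9, 185.1]
eef_rot: [0.999, 0.048, 0.002, 0.001]
ft_force: [-0.6, -0.1, -1.4]
width: 23.8
finger_force: 50.0
```

Run:
```python
from h import *
o=bot.observe(); print(o['time'],o['eef_pos'],o['width'],o['finger_force'])
ims=[]
for n in ['scene','side']:
    c=cam(n); im=c['image'][:,:,::-1].copy()
    T=o['eef_pos']; ft=T-[0,0,88]
    print(proj(c,[ft,T]).round(0).tolist(),[(np.round(r['box']),round(r['score'],2)) for r in bot.search_frame(n,'stirrer')])
    # beads: white blobs in tub area
    hsv=cv2.cvtColor(im,cv2.COLOR_BGR2HSV); m=((hsv[:,:,2]>150)&(hsv[:,:,1]<60)).astype(np.uint8)
    tp=proj(c,[[560.8,228.5,30]])[0]
    x,y=tp.astype(int); ims.append(cv2.resize(im[y-65:y+65,x-65:x+65],(400,400),interpolation=cv2.INTER_CUBIC)); print(n,x,y)
cv2.imwrite('pics/tub1.png',np.hstack(ims))
```

```text
4.375 [ 496.18638587 -211.86271179  185.07411151] 23.837911728851875 49.99885976314545
[[196.0, 155.0], [191.0, 130.0]] [(array([183., 108.,  23.,  48.]), 0.69)]
scene 356 217
[[355.0, 134.0], [360.0, 105.0]] [(array([352., 116.,  14.,  23.]), 0.73), (array([366.,  88.,  11.,  40.]), 0.59)]
side 256 279
```

View pics/tub1.png

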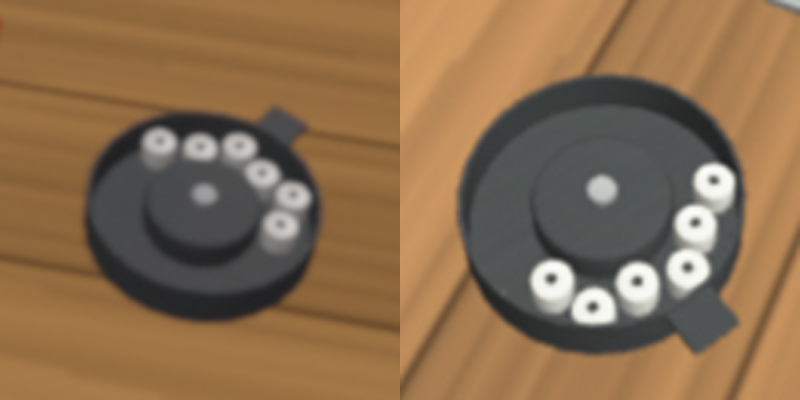

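Run:
```python
from h import *
C=np.array([560.8,228.3]); L=150
for n,o,pts in [('scene',(356-65,217-65),[(160,143),(200,147),(239,146),(262,173),(292,195),(280,225)]),('side',(256-65,279-65),[(314,182),(296,224),(287,269),(237,283),(194,307),(152,280)])]:
    c=cam(n); P=unproj(c,np.array(pts)*130/400+o,30)[:,:2]-C
    a=(np.degrees(np.arctan2(P[:,1],P[:,0]))-L+180)%360-180
    print(n,np.c_[P,np.hypot(*P.T),a].round(0).tolist())
    # rim sanity
    Lp=unproj(c,np.array([(285,126) if n=='scene' else (303,320)])*130/400+o,38)[0,:2]-C; print('lug',np.degrees(np.arctan2(Lp[1],Lp[0])),np.hypot(*Lp))
    th=np.radians([0,90,180,270]); print(((proj(c,np.c_[C[0]+96*np.cos(th),C[1]+96*np.sin(th),0*th+42])-o)*400/130).round(0).tolist())
```

```text
scene [[-57.0, -43.0, 71.0, 67.0], [-60.0, -10.0, 60.0, 39.0], [-68.0, 22.0, 72.0, 12.0], [-43.0, 44.0, 62.0, -16.0], [-24.0, 71.0, 75.0, -41.0], [9.0, 64.0, 65.0, -68.0]]
lug 147.8710919157308 108.40902772405906
[[188.0, 288.0], [323.0, 214.0], [218.0, 108.0], [87.0, 174.0]]
side [[-63.0, -43.0, 76.0, 64.0], [-65.0, -9.0, 65.0, 38.0], [-72.0, 23.0, 76.0, 12.0], [-47.0, 45.0, 65.0, -14.0], [-29.0, 71.0, 76.0, -38.0], [4.0, 65.0, 65.0, -64.0]]
lug 150.4880643780639 110.92885067169749
[[75.0, 141.0], [133.0, 316.0], [335.0, 244.0], [261.0, 82.0]]
```

Call:
apply_moves --pt "0.02 0.13 0 0 0 0 15" --pt "0.04 0.33 0 0 0 0 15" --pt "0.07 0.53 0 0 0 0 15" --pt "0.1 0.73 0 0 0 0 15" --pt "0.13 0.93 0 0 0 0 15"

```text
time: 5.3
eef_pos: [521.4, -24.2, 182.8]
eef_rot: [0.999, 0.048, -0.0, -0.0]
ft_force: [-0.4, -0.8, -1.1]
width: 24.0
finger_force: 50.0
```

Call:
apply_moves --pt "0.03 0.2 0 0 0 0 15" --pt "0.06 0.4 0 0 0 0 15" --pt "0.09 0.6 0 0 0 0 15" --pt "0.12 0.8 0 0 0 0 15" --pt "0.135 0.925 0 0 0 0 15" --pt "0.135 0.925 0 0 0 0 15" --pt "0.135 0.925 -0.1 0 0 0 15" --pt "0.135 0.925 -0.1 0 0 0 15"

```text
time: 6.3
eef_pos: [547.8, 158.5, 162.0]
eef_rot: [0.999, 0.047, -0.002, 0.0]
ft_force: [1.3, -0.5, -1.0]
width: 23.7
finger_force: 50.0
```

Run:
```python
from h import *
o=bot.observe(); print(o['time'],o['eef_pos'],o['width'],o['ft_force'])
ims=[]
for n in ['scene','side']:
    c=cam(n); im=c['image'][:,:,::-1].copy(); F=o['eef_pos']-[0,0,88.4]
    for q in [F,[F[0],F[1],9]]: cv2.circle(im,tuple(int(v*16) for v in proj(c,[q])[0]),16,(0,255,0),-1,shift=4)
    th=np.radians(np.arange(0,360,10))
    for r in (70,96):
      for q in proj(c,np.c_[560.8+r*np.cos(th),228.3+r*np.sin(th),0*th+(42 if r==96 else 6)]): im[int(q[1]+.5),int(q[0]+.5)]=(0,0,255)
    x,y=proj(c,[[560.8,228.5,30]])[0].astype(int); ims.append(cv2.resize(im[y-80:y+50,x-65:x+65],(400,400),interpolation=cv2.INTER_CUBIC))
cv2.imwrite('pics/tub2.png',np.hstack(ims))
```

```text
6.3 [547.78176346 158.52178116 161.95578759] 23.684979111083805 [ 1.26759171 -0.48427044 -0.95627788]
```

View pics/tub2.png

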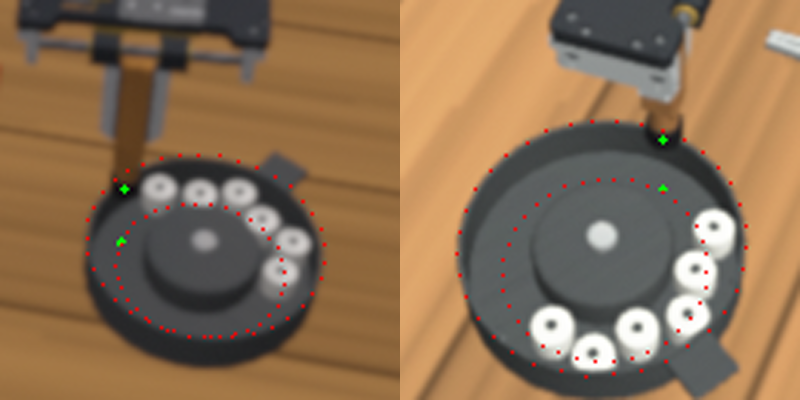

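Call:
apply_moves --pt "0 0 -0.15 0 0 0 15" --pt "0 0 -0.25 0 0 0 15" --pt "0 0 -0.3 0 0 0 15" --pt "0 0 -0.325 0 0 0 15" --pt "0 0 -0.325 0 0 0 15"

```text
time: 7.02
eef_pos: [548.8, 159.5, 99.0]
eef_rot: [0.999, 0.048, 0.0, -0.0]
ft_force: [0.0, 0.1, -1.7]
width: 23.4
finger_force: 50.0
```

Run:
```python
from h import *
o=bot.observe(); print(o['eef_pos'],o['ft_force'])
C=np.array([560.8,228.3]); p=np.array([548.5,159.5]); a=260.
for k in range(8):
    rows=[]
    for i in range(8):
        a-=6.15; t=C+70*np.array([np.cos(np.radians(a)),np.sin(np.radians(a))])
        s=np.round((t-p)/200/.005)*.005; rows.append([round(float(v),3) for v in s])
    p=p+s*200; print(k,round(a-150,1),rows)
```

```text
[548.75205054 159.4503082   98.95175111] [ 0.01815637  0.09885579 -1.72554062]
0 60.8 [[-0.035, 0.01], [-0.07, 0.02], [-0.105, 0.035], [-0.135, 0.055], [-0.165, 0.08], [-0.195, 0.105], [-0.22, 0.135], [-0.24, 0.165]]
1 11.6 [[-0.015, 0.035], [-0.03, 0.07], [-0.04, 0.105], [-0.045, 0.14], [-0.05, 0.18], [-0.045, 0.215], [-0.04, 0.255], [-0.03, 0.29]]
2 -37.6 [[0.015, 0.035], [0.03, 0.07], [0.05, 0.1], [0.075, 0.13], [0.105, 0.155], [0.13, 0.175], [0.165, 0.195], [0.2, 0.215]]
3 -86.8 [[0.035, 0.01], [0.07, 0.02], [0.105, 0.025], [0.145, 0.025], [0.18, 0.02], [0.22, 0.015], [0.255, 0.0], [0.29, -0.015]]
4 -136.0 [[0.03, -0.015], [0.06, -0.04], [0.09, -0.065], [0.115, -0.095], [0.135, -0.125], [0.155, -0.155], [0.17, -0.19], [0.18, -0.225]]
5 -185.2 [[0.01, -0.04], [0.01, -0.075], [0.01, -0.115], [0.005, -0.15], [-0.005, -0.185], [-0.015, -0.22], [-0.035, -0.255], [-0.05, -0.29]]
6 -234.4 [[-0.025, -0.025], [-0.05, -0.055], [-0.08, -0.08], [-0.11, -0.1], [-0.145, -0.115], [-0.18, -0.13], [-0.215, -0.14], [-0.255, -0.145]]
7 -283.6 [[-0.035, -0.0], [-0.075, 0.0], [-0.11, 0.01], [-0.145, 0.02], [-0.18, 0.03], [-0.215, 0.05], [-0.245, 0.07], [-0.275, 0.095]]
```

Call:
apply_moves --pt "-0.035 0.01 0 0 0 0 15" --pt "-0.07 0.02 0 0 0 0 15" --pt "-0.105 0.035 0 0 0 0 15" --pt "-0.135 0.055 0 0 0 0 15" --pt "-0.165 0.08 0 0 0 0 15" --pt "-0.195 0.105 0 0 0 0 15" --pt "-0.22 0.135 0 0 0 0 15" --pt "-0.24 0.165 0 0 0 0 15"

```text
time: 8.02
eef_pos: [500.3, 192.9, 98.5]
eef_rot: [0.999, 0.048, 0.0, 0.0]
ft_force: [0.3, -0.4, -1.8]
width: 23.9
finger_force: 50.0
```

Call:
apply_moves --pt "-0.015 0.035 0 0 0 0 15" --pt "-0.03 0.07 0 0 0 0 15" --pt "-0.04 0.105 0 0 0 0 15" --pt "-0.045 0.14 0 0 0 0 15" --pt "-0.05 0.18 0 0 0 0 15" --pt "-0.045 0.215 0 0 0 0 15" --pt "-0.04 0.255 0 0 0 0 15" --pt "-0.03 0.29 0 0 0 0 15"

```text
time: 9.02
eef_pos: [494.5, 250.8, 98.3]
eef_rot: [0.999, 0.048, -0.0, 0.0]
ft_force: [-0.3, -4.2, -2.0]
width: 24.1
finger_force: 50.0
```

```bash
cat > look.py <<'E'
import sys
from h import *
o=bot.observe(); print(o['time'],o['eef_pos'],o['width'],o['ft_force'])
ims=[]
for n in ['scene','side']:
    c=cam(n); im=c['image'][:,:,::-1].copy(); F=o['eef_pos']-[0,0,88.4]
    cv2.circle(im,tuple(int(v*16) for v in proj(c,[F])[0]),16,(0,255,0),-1,shift=4)
    for a,col in ((150,(0,0,255)),(60,(255,0,0)),(-30,(0,255,255)),(240,(255,0,255))):
        q=[[560.8+r*np.cos(np.radians(a)),228.3+r*np.sin(np.radians(a)),30] for r in (48,92)]; q=proj(c,q); cv2.line(im,*[tuple(int(v*16) for v in k) for k in q],col,1,shift=4)
    x,y=proj(c,[[560.8,228.5,30]])[0].astype(int); ims.append(cv2.resize(im[y-75:y+55,x-65:x+65],(400,400),interpolation=cv2.INTER_CUBIC))
cv2.imwrite(sys.argv[1],np.hstack(ims))
E
python3 look.py pics/t3.png
```

```text
9.025 [494.4825405  250.77790759  98.31975525] 24.090965451129957 [-0.25965305 -4.18743619 -2.0198598 ]
```

View pics/t3.png

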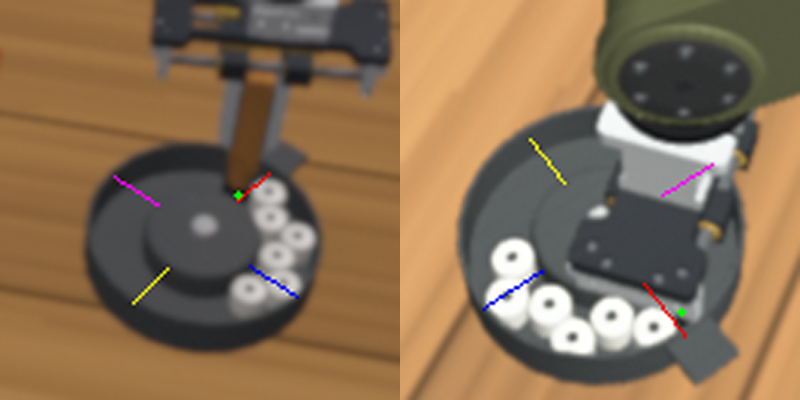

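Call:
apply_moves --pt "0.015 0.035 0 0 0 0 15" --pt "0.03 0.07 0 0 0 0 15" --pt "0.05 0.1 0 0 0 0 15" --pt "0.075 0.13 0 0 0 0 15" --pt "0.105 0.155 0 0 0 0 15" --pt "0.13 0.175 0 0 0 0 15" --pt "0.165 0.195 0 0 0 0 15" --pt "0.2 0.215 0 0 0 0 15"

```text
time: 10.12
eef_pos: [535.0, 293.8, 98.5]
eef_rot: [0.999, 0.048, 0.0, -0.0]
ft_force: [-1.8, -2.2, -2.4]
width: 23.4
finger_force: 50.0
```

Call:
apply_moves --pt "0.035 0.01 0 0 0 0 15" --pt "0.07 0.02 0 0 0 0 15" --pt "0.105 0.025 0 0 0 0 15" --pt "0.145 0.025 0 0 0 0 15" --pt "0.18 0.02 0 0 0 0 15" --pt "0.22 0.015 0 0 0 0 15" --pt "0.255 0 0 0 0 0 15" --pt "0.29 -0.015 0 0 0 0 15"

```text
time: 11.12
eef_pos: [592.8, 290.2, 98.4]
eef_rot: [0.999, 0.048, -0.0, 0.0]
ft_force: [-7.3, 0.5, -2.2]
width: 23.9
finger_force: 50.0
```

```bash
python3 look.py pics/t4.png
```

```text
11.125 [592.83046347 290.2088564   98.37995383] 23.904816524989034 [-7.34524035  0.5094875  -2.17540973]
```

View pics/t4.png

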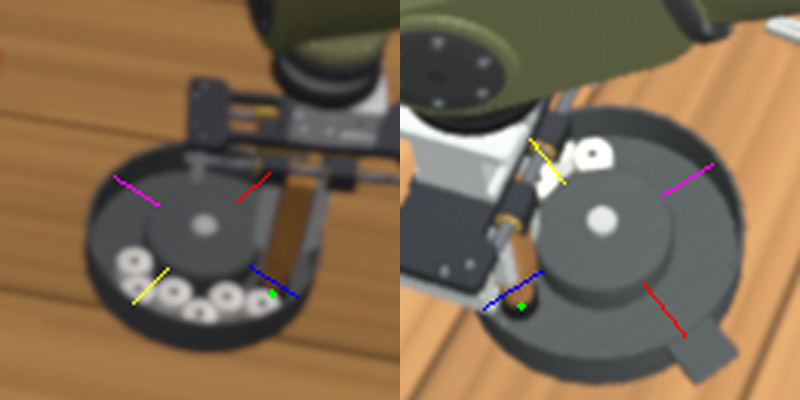

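Call:
apply_moves --pt "0.03 -0.015 0 0 0 0 15" --pt "0.06 -0.04 0 0 0 0 15" --pt "0.09 -0.065 0 0 0 0 15" --pt "0.115 -0.095 0 0 0 0 15" --pt "0.135 -0.125 0 0 0 0 15" --pt "0.155 -0.155 0 0 0 0 15" --pt "0.17 -0.19 0 0 0 0 15" --pt "0.18 -0.225 0 0 0 0 15"

```text
time: 12.22
eef_pos: [628.8, 244.9, 98.5]
eef_rot: [0.999, 0.048, 0.0, 0.0]
ft_force: [-0.8, 1.2, -1.1]
width: 23.7
finger_force: 50.0
```

Call:
apply_moves --pt "0.01 -0.04 0 0 0 0 15" --pt "0.01 -0.075 0 0 0 0 15" --pt "0.01 -0.115 0 0 0 0 15" --pt "0.005 -0.15 0 0 0 0 15" --pt "-0.005 -0.185 0 0 0 0 15" --pt "-0.015 -0.22 0 0 0 0 15" --pt "-0.035 -0.255 0 0 0 0 15" --pt "-0.05 -0.29 0 0 0 0 15"

```text
time: 13.22
eef_pos: [618.2, 186.9, 98.5]
eef_rot: [0.999, 0.048, 0.0, 0.0]
ft_force: [1.2, 3.3, -2.0]
width: 24.0
finger_force: 50.0
```

```bash
cat > beads.py <<'E'
from h import *
o=bot.observe(); print(o['time'],o['eef_pos'].round(1),o['ft_force'].round(1))
C=np.array([560.8,228.3])
for n in ['scene','side']:
    c=cam(n); im=cv2.cvtColor(c['image'],cv2.COLOR_RGB2HSV)
    v,u=np.where((im[:,:,2]>165)&(im[:,:,1]<40)); P=unproj(c,np.c_[u,v],28)[:,:2]-C; r=np.hypot(*P.T); k=(r>50)&(r<90)
    a=(np.degrees(np.arctan2(P[k,1],P[k,0]))-150+180)%360-180
    h,e=np.histogram(a,np.arange(-180,181,10)); print(n,{int(x):int(y) for x,y in zip(e,h) if y})
E
python3 beads.py
```

```text
13.225 [618.2 186.9  98.5] [ 1.2  3.3 -2. ]
scene {100: 7, 110: 20, 120: 6, 140: 19, 150: 30, 160: 6}
side {30: 19, 40: 53, 50: 65, 60: 88, 70: 87, 80: 65, 90: 53, 100: 70, 110: 72, 120: 60, 130: 49, 140: 70, 150: 77, 160: 15, 170: 6}
```

Call:
apply_moves --pt "-0.025 -0.025 0 0 0 0 15" --pt "-0.05 -0.055 0 0 0 0 15" --pt "-0.08 -0.08 0 0 0 0 15" --pt "-0.11 -0.1 0 0 0 0 15" --pt "-0.145 -0.115 0 0 0 0 15" --pt "-0.18 -0.13 0 0 0 0 15" --pt "-0.215 -0.14 0 0 0 0 15" --pt "-0.255 -0.145 0 0 0 0 15"

```text
time: 14.32
eef_pos: [567.1, 158.4, 98.5]
eef_rot: [0.999, 0.048, 0.0, -0.0]
ft_force: [7.3, 2.4, -0.7]
width: 23.9
finger_force: 50.0
```

Call:
apply_moves --pt "-0.035 0 0 0 0 0 15" --pt "-0.075 0 0 0 0 0 15" --pt "-0.11 0.01 0 0 0 0 15" --pt "-0.145 0.02 0 0 0 0 15" --pt "-0.18 0.03 0 0 0 0 15" --pt "-0.215 0.05 0 0 0 0 15" --pt "-0.245 0.07 0 0 0 0 15" --pt "-0.275 0.095 0 0 0 0 15"

```text
time: 15.32
eef_pos: [512.0, 177.8, 98.4]
eef_rot: [0.999, 0.048, -0.0, 0.0]
ft_force: [1.4, -0.1, -0.8]
width: 23.7
finger_force: 50.0
```

```bash
python3 beads.py
```

```text
15.325 [512.  177.8  98.4] [ 1.4 -0.1 -0.8]
scene {-60: 7, -50: 29, -40: 28, -30: 35, -20: 31, -10: 25, 0: 27, 10: 32, 20: 30, 30: 22, 40: 24, 50: 26, 60: 4}
side {-60: 27, -50: 73, -40: 89, -30: 72, -20: 81, -10: 84, 0: 80, 10: 74, 20: 83, 30: 67, 40: 96, 50: 68, 60: 23, 70: 2, 80: 1}
```

Call:
apply_moves --pt "0.03 -0.02 0 0 0 0 15" --pt "0.03 -0.02 0.1 0 0 0 15" --pt "0.03 -0.02 0.25 0 0 0 15" --pt "0.03 -0.02 0.4 0 0 0 15" --pt "0.02 -0.12 0.425 0 0 0 15" --pt "0 -0.32 0.425 0 0 0 15" --pt "0 -0.52 0.425 0 0 0 15" --pt "0 -0.72 0.425 0 0 0 15"

```text
time: 16.42
eef_pos: [511.9, 31.0, 182.4]
eef_rot: [0.999, 0.047, -0.001, 0.0]
ft_force: [-0.2, 0.1, -1.6]
width: 24.0
finger_force: 50.0
```

Call:
apply_moves --pt "-0.02 -0.2 0 0 0 0 15" --pt "-0.04 -0.4 0 0 0 0 15" --pt "-0.06 -0.6 0 0 0 0 15" --pt "-0.07 -0.8 0 0 0 0 15" --pt "-0.085 -1.0 0 0 0 0 15" --pt "-0.085 -1.0 0 0 0 0 15" --pt "-0.085 -1.0 0 0 0 0 15"

```text
time: 17.3
eef_pos: [494.9, -166.8, 182.6]
eef_rot: [0.999, 0.047, -0.001, -0.0]
ft_force: [-0.5, 0.1, -1.1]
width: 23.7
finger_force: 50.0
```

```bash
python3 beads.py
```

```text
17.3 [ 494.9 -166.8  182.6] [-0.5  0.1 -1.1]
scene {-60: 10, -50: 29, -40: 28, -30: 34, -20: 28, -10: 23, 0: 28, 10: 32, 20: 29, 30: 20, 40: 25, 50: 28, 60: 7}
side {-60: 23, -50: 63, -40: 83, -30: 66, -20: 74, -10: 78, 0: 73, 10: 68, 20: 78, 30: 60, 40: 89, 50: 65, 60: 21}
```

Call:
apply_moves --pt "0 -0.15 0 0 0 0 15" --pt "0 -0.225 0 0 0 0 15" --pt "0 -0.225 -0.15 0 0 0 15" --pt "0 -0.225 -0.28 0 0 0 15" --pt "0 -0.225 -0.36 0 0 0 15" --pt "0 -0.225 -0.385 0 0 0 15" --pt "0 -0.225 -0.395 0 0 0 15" --pt "0 -0.225 -0.395 0 0 0 15"

```text
time: 18.4
eef_pos: [495.8, -211.6, 105.1]
eef_rot: [0.999, 0.048, 0.0, 0.0]
ft_force: [-1.0, -0.5, -1.7]
width: 23.5
finger_force: 50.0
```

Call:
apply_moves --pt "0 0 -0.0025 0 0 0 15" --pt "0 0 -0.005 0 0 0 15" --pt "0 0 -0.005 0 0 0 15"

```text
time: 18.77
eef_pos: [495.5, -211.5, 103.5]
eef_rot: [0.999, 0.048, 0.0, 0.0]
ft_force: [-0.2, -0.3, -2.9]
width: 23.8
finger_force: 50.0
```

Call:
apply_moves --pt "0 0 -0.005 0 0 0 15" --pt "0 0 -0.005 0 0 0 15" --pt "0 0 -0.005 0 0 0 15"

```text
time: 19.15
eef_pos: [495.8, -211.6, 103.4]
eef_rot: [0.999, 0.048, 0.0, 0.0]
ft_force: [-3.2, 0.9, 7.7]
width: 23.5
finger_force: 50.0
```

Touching the slab; open gently and retreat.

Call:
apply_moves --pt "0 0 0 0 0 0 30" --pt "0 0 0 0 0 0 40" --pt "0 0 0 0 0 0 60" --pt "0 0 0 0 0 0 80" --pt "0 0 0 0 0 0 80" --pt "0 0 0 0 0 0 80"

```text
time: 19.9
eef_pos: [495.5, -211.5, 102.5]
eef_rot: [0.999, 0.048, 0.0, 0.0]
ft_force: [0.3, -0.6, -0.5]
width: 76.5
finger_force: 0.0
```

Call:
apply_moves --pt "0 0 0.15 0 0 0 80" --pt "0 0 0.4 0 0 0 80" --pt "0 0 0.7 0 0 0 80" --pt "0 0 0.9 0 0 0 80" --pt "0 0 0.9 0 0 0 80" --pt "0 0 0.9 0 0 0 80"

```text
time: 20.65
eef_pos: [495.2, -211.4, 281.3]
eef_rot: [0.999, 0.048, -0.001, -0.0]
ft_force: [0.0, 0.5, -0.2]
width: 79.9
finger_force: 0.0
```

```bash
python3 beads.py
python3 - <<'E'
from h import *
c=cam('scene');d=cam('side')
a=c['image'][110:290,110:430,::-1]; b=d['image'][60:360,190:400,::-1]
cv2.imwrite('pics/end.png',np.hstack([cv2.resize(a,(480,270),interpolation=2),cv2.copyMakeBorder(cv2.resize(b,(315,450),interpolation=2),0,0,0,0,0)[:270*1] if 0 else cv2.resize(b,(189,270),interpolation=2)]))
E
```

```text
20.65 [ 495.2 -211.4  281.3] [ 0.   0.5 -0.2]
scene {-60: 10, -50: 29, -40: 27, -30: 34, -20: 27, -10: 21, 0: 28, 10: 31, 20: 29, 30: 18, 40: 25, 50: 26, 60: 7}
side {-60: 23, -50: 63, -40: 83, -30: 66, -20: 73, -10: 78, 0: 73, 10: 67, 20: 78, 30: 60, 40: 89, 50: 65, 60: 21}
```

View pics/end.png

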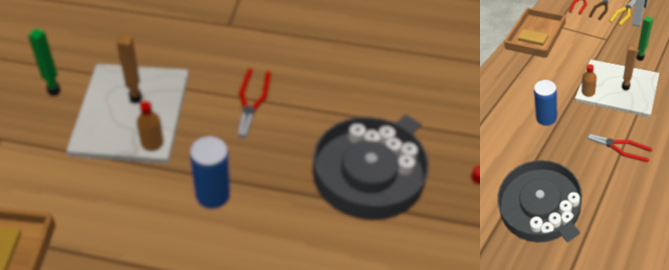

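The stirrer stands upright on the slab at (130,70) in the picture. All six beads lie on the lug side of the tub, around (357,130) to (407,162), and the other things look unmoved.

```bash
python3 -c "
from plant import bot
print(bot.finish_job())"
```

```text
the job is handed in; nothing more can be done
None
```

The job is handed in, though it returned no verdict: the beads went one full clockwise lap and lie in the lug half, and the stirrer stands released on the slab, after about 21 s of the 64 s allowed.

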